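# Hang the check weight on the stall's hanging scale

## Task

The stall's hanging scale is to be checked. First swing the stand's prop leg out under the scale until it meets its stop; then take the larger of the two steel check weights, push its eye in past the sprung gate of the scale's snap hook and leave it hanging still in the hook, gate shut and leg still fully out. Leave the smaller weight, the cheese and the steel bowl where they are.

Things in the scene. Friction and masses are not known exactly. Their poses are not given: they have to be found in the camera images.
- leg_hinge (a point): Axis of the prop leg, 26 mm up, in the middle of the fixed stand's round column (30 mm across, 470 mm tall; round base 160 mm across, 12 mm thick). Axes: z up; -y points from the column to the scale, which hangs from a beam (underside 440 mm up) with its hook 200 mm from the column; -x is the gate's side of the hook, roughly towards the robot. Place and yaw vary.
- leg (a joint): Leg's angle about leg_hinge, rad: 0 along the stand's -x, growing counter-clockwise from above to the stop at 1.571, along the stand's -y, under the hook. Starts 0 to 0.4. Dark steel bar 14 mm thick, from 16 to 36 mm above the counter, reaching 200 mm from the axis, with a 20 mm round rubber foot 188 mm out. Stiff (about 1.2 N at 130 mm); stays where left.
- hook_seat (a point): Inside the snap hook: where the bar centre of a hung eye's top rests, 190 mm up; axes as leg_hinge. The hook is a fixed upright loop of 10 mm steel bar in the x-z plane, 50 mm wide, 110 mm tall, its underside 14 mm below this point. Its back bar is 20 mm to +x of here. Above it hangs the grey scale, a box 36 mm in x, 72 mm in y, from 115 to 215 mm above this point.
- hook_nose (a point): Top of the hook's nose, 22 mm above hook_seat and 20 mm to its -x side; axes as hook_seat. The closed gate stands right above it. An eye's bar goes in over the nose: with its centre 8 to 15 mm higher than this point, moved along +x to above hook_seat, then lowered on to it.
- gate (a joint): Hook's sprung gate, rad: 0 shut, swinging inwards (+x) up to 0.75. An upright 8 mm round steel pin 46 mm long, hung from a pivot 67 mm above hook_seat and 20 mm to its -x side. It yields to 1 to 4 N at its lower half and springs shut by itself; it cannot open outwards.
- weight_block (a point): Larger check weight: centre of its steel block, 25 mm above its underside. Block 40 mm in its x, 34 in y, 50 high; on top a stem 19 mm long, 14 thick, then an upright ring eye of 8 mm bar, 50 mm inside, 66 outside, in the weight's y-z plane; 131 mm tall, 0.4 to 0.65 kg. z up, x along the ring's axis (along the hook's x when hung). Stands on the counter; which weight is left varies.
- weight_eye_top (a point): Top of the larger weight's eye, on the centre line of the ring's bar, 127 mm above the underside, straight above weight_block by 102 mm. Axes as weight_block.
- small_weight_block (a point): The smaller check weight of the same make, to be left alone: centre of its block (26 x 24 x 32 mm), 16 mm above the counter; 83 mm tall overall with a 42 mm ring eye.
- cheese: Loose round cream-coloured cheese, 120 mm across, 75 mm high; origin at the centre of its underside. To be left alone.
- tub: Loose steel bowl, 100 mm across, 70 mm high; origin at the centre of its underside. To be left alone.
Not all that is in view belongs to the job. What is shaped like the part that bears weight_block but orange or yellow is not meant.

How it is judged:
On the way, in this order (a step that is already met when the one before it is completed fails the run):
1. the prop leg is out at its stop (value of joint leg above 1.5 rad), for 0.2 s.
2. the larger weight's eye pushes the hook's gate in (value of joint gate above 0.2 rad and contact force between weight and gate above 0.3 N), for 0.05 s.
At the end, for the whole second after the job is handed in: The larger weight hangs upright (within 11 degrees) and nearly still (under 40 mm/s and 0.6 rad/s) with the top of its eye within 12 mm of hook_seat inside the hook, the gate is shut (under 0.08 rad), the leg is at its stop (over 1.5 rad), and the robot has let go (distance between weight_eye_top and hook_seat below 0.012 m and value of joint gate below 0.08 rad and value of joint leg above 1.5 rad and angle between weight_block's own z axis and vertical below 0.2 rad and linear speed of weight below 0.04 m/s and angular speed of weight below 0.6 rad/s); the robot touches nothing.
It fails at once if the smaller weight is moved over 30 mm (distance of small_weight_block from where it was at the start of the episode above 0.03 m).
It fails at once if the cheese is moved over 30 mm (distance of cheese from where it was at the start of the episode above 0.03 m).
It fails at once if the bowl is moved over 30 mm (distance of tub from where it was at the start of the episode above 0.03 m).
It also fails if it takes over 72 s, if anything falls off the work surface, if the arm or the gripper's body presses on something with over 40 N, if the wrist force passes 120 N, or if a joint passes its speed limit or range.

## Robot

A 6-joint arm with a two-finger parallel gripper is mounted at the origin on the work surface. World frame = base frame: x ahead of the robot, y to its left, z up, the work surface at z = 0. Lengths are in m, angles in rad, forces in N, time in s.
With the tool pointing down it reaches from about 0.35 to 0.95 m from the base axis. Payload 17.4 kg.
Tool frame: the origin (TCP) lies at the very end of the fingers, on their centre line; the grasp point (between the pads) lies 19 mm behind it (ctrl.grip_depth is the distance from the TCP to the grasp point, in m); z points along the fingers, x is the direction in which the jaws open and shut, and the axes are right-handed (so a half turn about z gives the same grasp; the last joint's range is limited). The gripper opens to 93 mm and grips with 3 to 60 N. Pads are 15 mm wide; open, the fingers measure 128 mm over their backs; the gripper's body (75 mm by 188 mm) begins 65 mm behind the grasp point.
Start: joints at [-1.36, 0.116, 1.442, -0, 1.584, -0.038], TCP at [0.166, -0.654, 0.219] pointing down, gripper open.
Joint ranges: [-2.83, 2.83], [-0.83, 2.19], [0.07, 2.5], [-1.14, 4.28], [0.01, 3], [-2.97, 2.97]. Speed limits (rad/s): [1.89, 1.89, 2.22, 3.14, 3.14, 3.14].

## Interface

Orientations are given as a rotation vector (axis times angle).
In Python, from bench import ctrl, fingers, ik, telemetry, cams, job gives the robot as it stands. Calls block until the motion is done:
- ctrl.reach(position, orientation): joint-space move of the TCP to a pose.
- ctrl.move_l(position, feed=0.15, orientation=None, stop_force=None): straight line of the TCP; orientation=None keeps the orientation; feed is the mean speed in m/s. With stop_force (N) it stops when the force on the tool has changed by that much, and returns True; else False.
- ctrl.set_joints(angles): joint-space move.
- fingers.gripper_to(opening, grasp_force=None): finger opening in m; grasp_force is the grip in N (None keeps the last); returns when the fingers have stopped.
- ctrl.pause(seconds).
- ik(position, orientation): joint angles nearest the present ones, or None.
- telemetry.sense(): the state.
- cams.snapshot(name): name is "side" or "top" or "wrist"; returns (picture, depth): 480x640x3 uint8, red, green, blue; 480x640 float32, m along the optical axis (not along the pixel's ray), 0 where there is no reading.
- cams.camera_model(name): a dict with "fx", "fy", "cx", "cy" (pixels), "rvec" (rotation vector, rad) and "tvec" (3), from world to camera coordinates, as OpenCV has them. Camera axes: x right, y down, z forward; pixel columns grow to the right and rows downward; lengths in m; the calibration is good to about 2 mm. A picture is of the moment at which its call begins: read the wrist's pose just before it. camera_model takes no time and is no camera call; for the wrist camera it gives the pose at the moment of the call.
A pose or a line that the arm cannot do raises ctrl.Unreachable and nothing moves.
- job.hand_in(): hands the job in, once; it reports no verdict.
The state is a dict: "clock": time; "joint_pos": joint angles; "qd": joint speeds; "effort": joint torques, N m; "tool_pos": TCP position; "tcp_rot": TCP orientation; "force": force on the tool from outside, world axes, zero at the start; "moment": the same for the moment, N m; "grip_width": finger opening in m.
Only numpy, scipy, OpenCV 4.12 (cv2) and the standard library are available. Lean on these libraries where they do the work, as an engineer would, in place of code of your own. Each camera call takes 0.05 s, during which the arm holds its last target.

## Working session

There is one attempt and no reset: what is moved stays moved. The work goes in short steps, each a Python script; the robot and the scene stay as the last script left them, time stands still between calls to the robot, and variables do not carry over. Pictures are saved under pics/ and viewed, and the job is handed in when it is done.

```bash
ls; mkdir -p pics
python3 - <<'E'
from bench import ctrl, fingers, ik, telemetry, cams, job
import cv2,numpy as np
for n in("side","top","wrist"):
    m=cams.camera_model(n);p,d=cams.snapshot(n)
    cv2.imwrite(f"pics/{n}0.png",p[:,:,::-1]);np.savez(f"pics/{n}0.npz",p=p,d=d,**m);print(n,m,(d>0).mean())
print(telemetry.sense())
E
```

```text
pics
side {'fx': 598.0451528116042, 'fy': 598.0451528116042, 'cx': 323.0558519942818, 'cy': 231.68676509274272, 'rvec': array([ 2.44111025, -0.30903786,  0.1184498 ]), 'tvec': array([-0.58153851,  0.20445549,  1.27995772])} 0.9959830729166667
top {'fx': 485.1217216549747, 'fy': 485.1217216549747, 'cx': 320.18940220422013, 'cy': 241.93153427774388, 'rvec': array([ 2.17465085, -2.14707117,  0.08799807]), 'tvec': array([-0.01585416,  0.6067466 ,  1.19465441])} 0.9960807291666667
wrist {'fx': 354.82804117416936, 'fy': 354.82804117416936, 'cx': 318.79748971145705, 'cy': 241.83217089293646, 'rvec': array([-2.28985185,  1.78154686,  0.26100078]), 'tvec': array([-0.67442815, -0.03194787,  0.39051287])} 0.9958365885416667
{'clock': 0.15, 'joint_pos': array([-1.35980493e+00,  1.16424968e-01,  1.44209653e+00,  7.13017520e-06,
        1.58400765e+00, -3.77948780e-02]), 'qd': array([-7.85217177e-04, -8.37296543e-04, -1.79942736e-03, -6.27568475e-04,
        3.02606831e-05, -1.82056006e-03]), 'effort': array([ 1.46430964e-03, -7.21765351e+01, -6.22950625e+01,  7.79212173e-02,
        2.25204311e-02, -5.63930769e-05]), 'tool_pos': array([ 0.16616932, -0.65407313,  0.2180511 ]), 'tcp_rot': array([-2.47941676e+00,  1.92828330e+00,  1.11883019e-03]), 'force': array([ 0.05023898, -0.60075015, -1.66251823]), 'moment': array([-0.01365875,  0.02830018,  0.02600157]), 'grip_width': 0.09295962394682424}
```

View pics/side0.png

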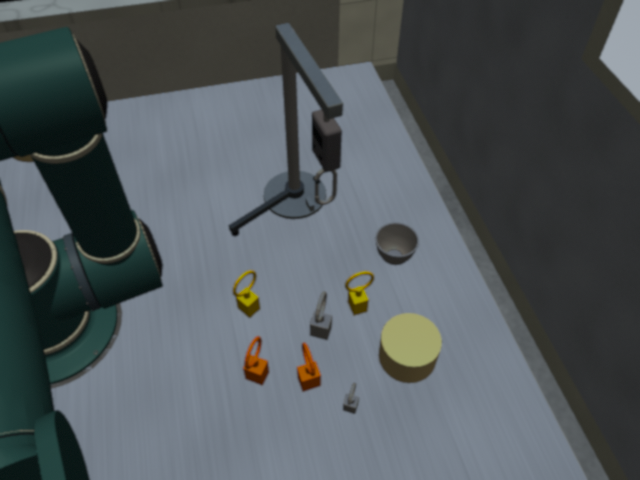

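View pics/top0.png

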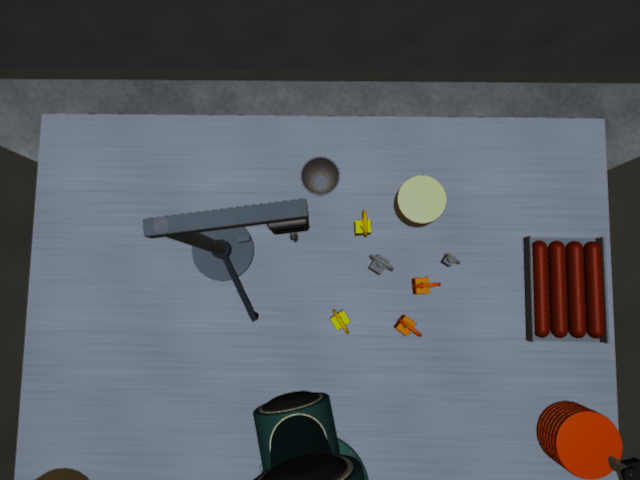

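View pics/wrist0.png

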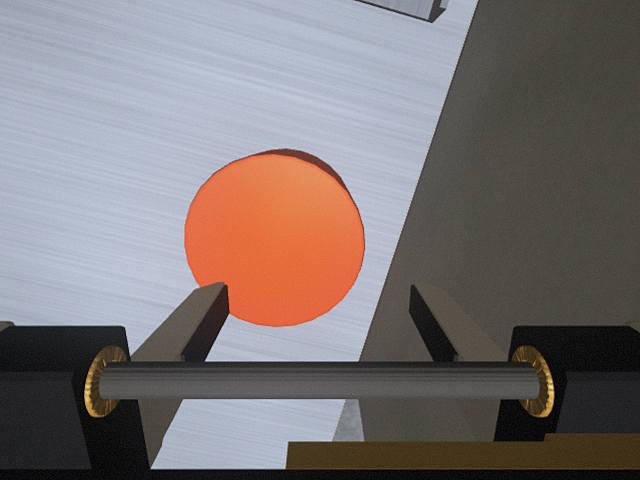

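Candidates for the larger weight are grey side (320,325)/top (380,264), small grey side (350,402)/top (450,260), yellow top (363,226) and (341,320), and orange top (424,286) and (408,325). The larger steel-grey one at top (380,264) fits the description. I'll check it in a close crop and measure.

```bash
cat > h.py <<'E'
import numpy as np,cv2
from scipy.spatial.transform import Rotation as R
class V:
    def __init__(s,f):
        z=np.load(f);s.p=z['p'];s.d=z['d'];s.fx=float(z['fx']);s.cx=float(z['cx']);s.cy=float(z['cy']);s.R=R.from_rotvec(z['rvec']).as_matrix();s.t=z['tvec']
        v,u=np.mgrid[0:480,0:640];P=np.stack([(u-s.cx)/s.fx*s.d,(v-s.cy)/s.fx*s.d,s.d],-1)
        s.W=(P-s.t)@s.R   # world
    def plane(s,u,v,z):
        r=s.R.T@np.array([(u-s.cx)/s.fx,(v-s.cy)/s.fx,1]);c=-s.R.T@s.t
        return c+r*(z-c[2])/r[2]
    def proj(s,P):
        q=s.R@np.asarray(P)+s.t;return q[:2]/q[2]*s.fx+[s.cx,s.cy]
def save(n,cams):
    m=cams.camera_model(n[0]);p,d=cams.snapshot(n[0]);np.savez(f"pics/{n[1]}.npz",p=p,d=d,**m);cv2.imwrite(f"pics/{n[1]}.png",p[:,:,::-1]);return V(f"pics/{n[1]}.npz")
E
python3 - <<'E'
from h import *
t=V('pics/top0.npz');s=V('pics/side0.npz')
a=cv2.resize(t.p[190:340,320:480],None,fx=4,fy=4,interpolation=cv2.INTER_CUBIC)
cv2.imwrite('pics/c1.png',a[:,:,::-1])
a=cv2.resize(s.p[10:250,210:370],None,fx=2.5,fy=2.5,interpolation=cv2.INTER_CUBIC)
b=cv2.resize(s.p[280:430,280:400],None,fx=3.2,fy=4,interpolation=cv2.INTER_CUBIC)
cv2.imwrite('pics/c2.png',np.hstack([a[:600],b[:600]])[:,:,::-1])
for nm,V_ in(('top',t),('side',s)):
    W=V_.W
    print(nm,'table z',np.median(W[...,2][(abs(W[...,2])<.03)]))
    hsv=cv2.cvtColor(V_.p,cv2.COLOR_RGB2HSV)
    print('beam',[W[r,c].round(3) for r,c in ([(220,160),(208,300),(177,320),(200,420)] if nm=='top' else [(60,300),(95,330),(345,410),(190,290)])])
for nm,V_ in(('top',t),('side',s)):
    W=V_.W;z=W[...,2]
    for lo,hi in((.008,.06),(.06,.14),(.14,.25),(.25,.41),(.43,.55)):
        m=((z>lo)&(z<hi)&(W[...,0]>.2)&(abs(W[...,1])<.65)&(W[...,0]<.95)).astype(np.uint8)
        n,l,st,c=cv2.connectedComponentsWithStats(m)
        for i in range(1,n):
            if st[i,4]>12: 
                q=W[l==i];print(nm,lo,st[i],c[i].round(1),q.min(0).round(3),q.max(0).round(3),np.median(q,0).round(3),V_.p[l==i].mean(0).round())
E
```

```text
top table z 0.0013140594587053266
beam [array([0.595, 0.244, 0.472]), array([0.617, 0.017, 0.473]), array([ 0.779, -0.005,  0.01 ]), array([ 0.708, -0.251,  0.078])]
side table z 0.0007467613592926539
beam [array([0.592, 0.146, 0.471]), array([0.619, 0.034, 0.471]), array([ 0.707, -0.268,  0.077]), array([0.576, 0.233, 0.037])]
top 0.008 [303 159  35  35 786] [320.1 175.2] [ 0.73  -0.049  0.008] [0.814 0.037 0.06 ] [ 0.783 -0.005  0.028] [66. 64. 60.]
top 0.008 [394 192  37  35 183] [405.4 215.3] [ 0.652 -0.286  0.009] [ 0.739 -0.196  0.06 ] [ 0.67  -0.215  0.033] [52. 45. 29.]
top 0.008 [354 219  10  16 117] [358.1 227.1] [ 0.629 -0.117  0.01 ] [ 0.664 -0.094  0.056] [ 0.643 -0.102  0.05 ] [140. 141.  14.]
top 0.008 [367 219   5  15  54] [369.2 226. ] [ 0.631 -0.135  0.027] [ 0.664 -0.124  0.056] [ 0.646 -0.129  0.051] [149. 153.  34.]
top 0.008 [ 192  226   67   95 2559] [228.  259.4] [0.41  0.146 0.008] [0.648 0.323 0.06 ] [0.565 0.22  0.014] [62. 72. 82.]
top 0.008 [ 524  236   61  106 5506] [553.5 288.9] [ 0.369 -0.65   0.008] [ 0.629 -0.525  0.056] [ 0.496 -0.584  0.044] [71. 2
[... 6980 characters left out ...]
.25 ] [0.605 0.25  0.41 ] [0.586 0.233 0.335] [47. 46. 45.]
side 0.25 [ 312  109   31   76 1602] [326.2 144. ] [0.591 0.006 0.25 ] [0.641 0.082 0.41 ] [0.609 0.022 0.37 ] [44. 43. 44.]
side 0.25 [  93  170   43   77 1672] [116.2 210.8] [ 0.2   -0.047  0.25 ] [0.24  0.032 0.41 ] [ 0.222 -0.023  0.339] [13. 23. 23.]
side 0.43 [ 276   23   68   96 2187] [309.4  71.1] [0.571 0.003 0.43 ] [0.637 0.274 0.474] [0.602 0.114 0.47 ] [67. 74. 79.]
side 0.43 [  64  128   49   61 1679] [ 91.7 157.1] [ 0.2   -0.074  0.43 ] [0.261 0.014 0.55 ] [ 0.222 -0.045  0.485] [23. 32. 29.]
side 0.43 [ 58 418  32  62 882] [ 73.7 454.4] [ 0.2   -0.549  0.469] [ 0.214 -0.484  0.55 ] [ 0.206 -0.513  0.519] [16. 28. 27.]
```

View pics/c1.png

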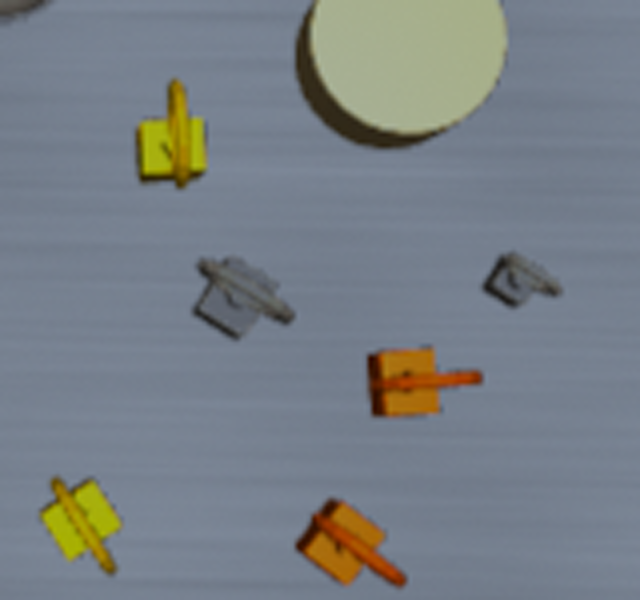

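View pics/c2.png

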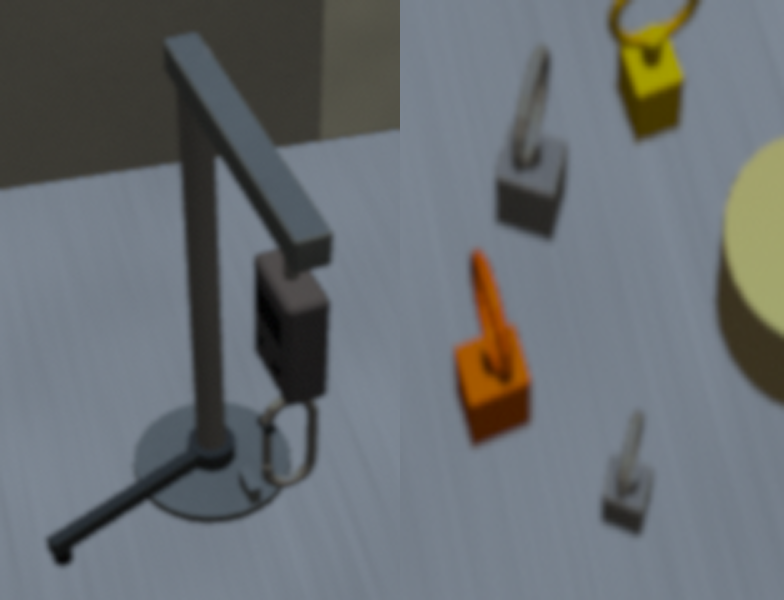

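Run:
```python
from h import *
t=V('pics/top0.npz');s=V('pics/side0.npz')
# beam direction / column / hook
for V_ in (t,s):
    W=V_.W
    m=(W[...,2]>.462)&(W[...,2]<.48)&(W[...,0]>.5)
    (c,sz,a)=cv2.minAreaRect((W[m][:,:2]*1000).astype(np.float32));print('beam',c,sz,a)
    m=(W[...,2]>.06)&(W[...,2]<.41)&(W[...,1]>.2)&(W[...,0]>.5)&(W[...,0]<.65)
    q=W[m][:,:2]
    from scipy.optimize import least_squares
    r=least_squares(lambda x:np.hypot(*(q-x).T)-.015,q.mean(0),loss='soft_l1',f_scale=.002).x;print('column',r)
    # leg
    m=(W[...,2]>.018)&(W[...,2]<.042)&(np.hypot(*(W[...,:2]-r).transpose(2,0,1))<.23)&(np.hypot(*(W[...,:2]-r).transpose(2,0,1))>.085)&(W[...,0]<.6)
    q=W[m]; vx,vy,x0,y0=cv2.fitLine((q[:,:2]).astype(np.float32),cv2.DIST_HUBER,0,.01,.01).ravel();print('leg',len(q),vx,vy,x0,y0,np.degrees(np.arctan2(vy,vx)))
    # base disc centre
    m=(W[...,2]>.008)&(W[...,2]<.015)&(np.hypot(*(W[...,:2]-r).transpose(2,0,1))<.1)
    print('base',cv2.minEnclosingCircle((W[m][:,:2]).astype(np.float32)))
    # scale top box / faces, hook
    m=(W[...,2]>.30)&(W[...,2]<.41)&(W[...,1]<.12)&(W[...,0]>.5)&(W[...,0]<.7)
    q=W[m]
    print('scale',cv2.minAreaRect((q[:,:2]*1000).astype(np.float32)))
    m=(W[...,2]>.17)&(W[...,2]<.30)&(W[...,1]<.1)&(W[...,1]>0)&(W[...,0]>.5)&(W[...,0]<.7)
    q=W[m];print('hook',len(q),cv2.minAreaRect((q[:,:2]*1000).astype(np.float32)),q.min(0),q.max(0))
    # weight
    m=(W[...,2]>.06)&(W[...,2]<.14)&(np.hypot(W[...,0]-.555,W[...,1]+.154)<.06)
    q=W[m];print('ring',len(q),cv2.minAreaRect((q[:,:2]*1000).astype(np.float32)))
    m=(W[...,2]>.046)&(W[...,2]<.056)&(np.hypot(W[...,0]-.555,W[...,1]+.154)<.06)
    q=W[m];print('blocktop',len(q),cv2.minAreaRect((q[:,:2]*1000).astype(np.float32)))
```

```text
beam (602.006103515625, 138.89773559570312) (30.759366989135742, 269.27197265625) 8.020846366882324
column [0.5881198  0.24356014]
leg 298 0.8859876 0.46370894 0.46157798 0.17664325 27.626698
base ((0.5802606344223022, 0.23591670393943787), 0.08841799944639206)
scale ((602.3788452148438, 42.11984634399414), (19.50884246826172, 72.9419174194336), 15.971473693847656)
hook 65 ((600.6834716796875, 43.84265899658203), (22.11993408203125, 13.532071113586426), 16.48530387878418) [0.58911562 0.03509216 0.18205072] [0.61316714 0.04923975 0.27923135]
ring 147 ((552.6459350585938, -153.6996612548828), (62.823326110839844, 11.078150749206543), 59.84821319580078)
blocktop 134 ((553.83056640625, -154.32919311523438), (33.34281921386719, 39.65045928955078), 59.80795669555664)
beam (603.3218383789062, 138.9774627685547) (31.134037017822266, 271.7336730957031) 7.828899383544922
column [0.58790372 0.25246648]
leg 404 0.89915365 0.43763304 0.47094452 0.1777875 25.952955
base ((0.5981504321098328, 0.2450256049633026), 0.08783740550279617)
scale ((615.37060546875, 43.95378875732422), (37.868492126464844, 75.95520782470703), 8.635525703430176)
hook 379 ((616.4860229492188, 43.602169036865234), (15.488658905029297, 51.06897735595703), 89.17345428466797) [0.59103    0.03606251 0.18059277] [0.64210402 0.05167553 0.2836373 ]
ring 235 ((556.153076171875, -156.3956298828125), (62.04013442993164, 11.703621864318848), 59.135196685791016)
blocktop 198 ((555.63427734375, -153.90745544433594), (35.08174133300781, 40.7613525390625), 59.4056282043457)
```

The crop confirms it: the steel-grey weight at top (380,264) has its ring line at about 60° in world. Small grey is at (450,260), and the coloured ones are out. Next, reachability of tilted tool poses.

```bash
cat >> h.py <<'E'
psi=np.radians(8.0)
col=np.array([.589,.2425]);seat=np.array([.6165,.0437,.190])
ex=np.array([np.cos(psi),np.sin(psi),0]);ey=np.array([-np.sin(psi),np.cos(psi),0])
def ori(yaw,pitch,flip=False):
    # tool z: heading yaw, 'pitch' below horizontal; tool x horizontal
    z=np.array([np.cos(yaw)*np.cos(pitch),np.sin(yaw)*np.cos(pitch),-np.sin(pitch)])
    x=np.array([-np.sin(yaw),np.cos(yaw),0])*(-1 if flip else 1)
    return R.from_matrix(np.stack([x,np.cross(z,x),z],1))
def tcp(grasp,o,gd=.019): return np.asarray(grasp)+o.as_matrix()[:,2]*gd
E
python3 - <<'E'
from h import *
from bench import ik,ctrl
print(ctrl.grip_depth)
wb=np.array([.5545,-.1545,.035]);hk=np.array([seat[0],seat[1],.1315])
d=np.radians
def t(p,yaw,pit):
    r=[]
    for f in(0,1):
        o=ori(d(yaw),d(pit),f);q=ik(tcp(p,o),o.as_rotvec())
        if q is not None:r.append((f,q.round(2)))
    return r
for pit in(5,15,25,35,45,60):
    print('pitch',pit)
    for nm,p,ys in(('pick',wb,(-30,150,60,240)),('hook',hk,(8,98)),('leg0',[.44,.19,.03],(-60,-30,-10,8)),('leg1',[.6,.1,.03],(-30,8,40,98))):
        for y in ys:
            r=t(p,y,pit)
            if r:print(nm,y,r)
E
```

```text
0.0188
pitch 5
pick 150 [(0, array([-0.38,  0.87,  1.22,  0.24,  2.53,  1.78])), (1, array([-0.38,  0.87,  1.22,  0.24,  2.53, -1.36]))]
pick 60 [(0, array([-0.81,  0.43,  1.92,  1.3 ,  1.71,  2.33])), (1, array([-0.81,  0.43,  1.92,  1.3 ,  1.71, -0.82]))]
pick 240 [(0, array([ 0.09,  0.62,  1.62, -1.09,  1.98,  0.8 ])), (1, array([ 0.09,  0.62,  1.62, -1.09,  1.98, -2.34]))]
hook 8 [(0, array([-0.06, -0.27,  2.46,  2.75,  0.56,  1.89])), (1, array([-0.06, -0.27,  2.46,  2.75,  0.56, -1.26]))]
hook 98 [(0, array([-0.38,  0.47,  1.65,  1.2 ,  1.96,  2.5 ])), (1, array([-0.38,  0.47,  1.65,  1.2 ,  1.96, -0.64]))]
leg1 8 [(0, array([0.11, 0.03, 2.46, 3.1 , 0.83, 1.6 ])), (1, array([ 0.11,  0.03,  2.46,  3.1 ,  0.83, -1.55]))]
leg1 40 [(0, array([-0.27,  0.15,  2.32,  2.01,  1.14,  2.17])), (1, array([-0.27,  0.15,  2.32,  2.01,  1.14, -0.97]))]
leg1 98 [(0, array([-0.31,  0.57,  1.71,  1.2 ,  1.84,  2.35])), (1, array([-0.31,  0.57,  1.71,  1.2 ,  1.84, -0.79]))]
pitch 15
pick 150 [(0, array([-0.38,  0.79,  1.25,  0.2 ,  2.4 ,  1.76])), (1, array([-0.38,  0.79,  1.25,  0.2 ,  2.4 , -1
[... 5721 characters left out ...]
5, -0.43,  2.33, -0.45,  0.88, -0.62])), (1, array([ 0.55, -0.43,  2.33, -0.45,  0.88,  2.52]))]
leg0 8 [(0, array([ 0.44, -0.51,  2.38, -0.22,  0.77, -1.15])), (1, array([ 0.44, -0.51,  2.38, -0.22,  0.77,  1.99]))]
leg1 -30 [(0, array([ 0.29, -0.07,  2.05, -0.51,  0.85, -0.48])), (1, array([ 0.29, -0.07,  2.05, -0.51,  0.85,  2.66]))]
leg1 8 [(0, array([ 0.12, -0.16,  2.13,  0.02,  0.65, -1.6 ])), (1, array([ 0.12, -0.16,  2.13,  0.02,  0.65,  1.54]))]
leg1 40 [(0, array([-0.03, -0.1 ,  2.08,  0.48,  0.82, -2.57])), (1, array([-0.03, -0.1 ,  2.08,  0.48,  0.82,  0.57]))]
leg1 98 [(0, array([-0.11,  0.17,  1.79,  0.52,  1.35,  2.73])), (1, array([-0.11,  0.17,  1.79,  0.52,  1.35, -0.41]))]
```

```bash
cat >> h.py <<'E'
d2r=np.radians
def legpose(al,yaw,pitch,r=.14,back=0,z=.022,fl=False):
    u=np.array([np.cos(al),np.sin(al)]);n=np.array([-np.sin(al),np.cos(al)])
    dl=al+np.pi/2-yaw
    s=.007+.0075*np.sin(pitch)*np.cos(dl)+.0175*abs(np.sin(dl))+back
    return np.r_[col+r*u-n*s,z],ori(yaw,pitch,fl).as_rotvec()
E
python3 - <<'E'
from h import *
from bench import ik,ctrl,telemetry,cams
m=cams.camera_model('wrist');s=telemetry.sense()
Rc=R.from_rotvec(m['rvec']).as_matrix();C=-Rc.T@m['tvec'];Rt=R.from_rotvec(s['tcp_rot']).as_matrix()
print('cam in tool',Rt.T@(C-s['tool_pos']),'cam axis in tool',Rt.T@Rc.T[:,2])
for fl in(0,1):
  for pit in(45,50,55):
    print(fl,pit)
    for al,y,b,z in((208,-20,.03,.2),(208,-20,.02,.022),(208,-20,0,.022),(230,-10,0,.022),(255,0,0,.022),(278,8,0,.022),(278,8,.06,.022),(278,8,.15,.15)):
        p,o=legpose(d2r(al),d2r(y),d2r(pit),back=b,z=z,fl=fl);q=ik(p,o);print(al,p.round(3),None if q is None else q.round(2))
W=np.array([.5545,-.1545])
for pit in(40,45,50):
  for fl in(0,1):
    for nm,c,h in(('pick',np.r_[W,.098],60),('hook',np.r_[seat[:2],.2235-.029],98),('pre',np.r_[(seat-.06*ex)[:2],.2235-.029],98)):
        o=ori(d2r(h),d2r(pit),fl);z=o.as_matrix()[:,2];q=ik(c-z*.022,o.as_rotvec());q2=ik(c-z*.1,o.as_rotvec())
        print(pit,fl,nm,[None if a is None else a.round(2) for a in(q,q2)])
E
```

```text
cam in tool [-0.00037172 -0.08090892 -0.16506592] cam axis in tool [5.08128626e-04 2.86363707e-01 9.58120853e-01]
0 45
208 [0.441 0.223 0.2  ] [ 0.82 -0.53  2.17 -0.76  1.25 -0.24]
208 [0.445 0.214 0.022] [ 0.8  -0.34  2.34 -0.89  0.97  0.04]
208 [0.455 0.197 0.022] [ 0.75 -0.36  2.36 -0.89  0.94  0.  ]
230 [0.483 0.148 0.022] [ 0.52 -0.49  2.44 -0.79  0.69 -0.38]
255 [0.537 0.112 0.022] [ 0.26 -0.45  2.42 -0.44  0.44 -0.99]
278 [0.596 0.102 0.022] [ 0.12 -0.29  2.31  0.04  0.34 -1.62]
278 [0.537 0.094 0.022] [ 0.12 -0.48  2.44  0.04  0.4  -1.62]
278 [0.448 0.081 0.15 ] None
0 50
208 [0.441 0.224 0.2  ] [ 0.78 -0.52  2.13 -0.66  1.26 -0.33]
208 [0.445 0.215 0.022] [ 0.75 -0.35  2.32 -0.77  0.97 -0.08]
208 [0.455 0.197 0.022] [ 0.7  -0.36  2.33 -0.76  0.94 -0.13]
230 [0.483 0.149 0.022] [ 0.48 -0.47  2.4  -0.63  0.73 -0.54]
255 [0.536 0.112 0.022] [ 0.24 -0.42  2.37 -0.31  0.53 -1.11]
278 [0.596 0.102 0.022] [ 0.12 -0.27  2.26  0.03  0.45 -1.61]
278 [0.536 0.094 0.022] [ 0.12 -0.45  2.39  0.03  0.51 -1.61]
278 [0.447 0.081 0.15 ] None
0 55
208 [0.44  0.224 0.2  ] [ 0.73 -0.51  2.09 -0
[... 3017 characters left out ...]
,  0.69,  1.92, -0.47])]
50 0 pick [array([-0.69, -0.03,  1.88,  0.69,  1.46,  2.84]), array([-0.77, -0.06,  1.81,  0.67,  1.59,  2.84])]
50 0 hook [array([-0.29,  0.13,  1.56,  0.64,  1.75,  2.74]), array([-0.35,  0.15,  1.44,  0.63,  1.87,  2.74])]
50 0 pre [array([-0.33,  0.01,  1.68,  0.63,  1.77,  2.7 ]), array([-0.4 ,  0.03,  1.56,  0.62,  1.89,  2.7 ])]
50 1 pick [array([-0.69, -0.03,  1.88,  0.69,  1.46, -0.3 ]), array([-0.77, -0.06,  1.81,  0.67,  1.59, -0.3 ])]
50 1 hook [array([-0.29,  0.13,  1.56,  0.64,  1.75, -0.4 ]), array([-0.35,  0.15,  1.44,  0.63,  1.87, -0.4 ])]
50 1 pre [array([-0.33,  0.01,  1.68,  0.63,  1.77, -0.44]), array([-0.4 ,  0.03,  1.56,  0.62,  1.89, -0.44])]
```

Run:
```python
from h import *
from bench import ik,ctrl,telemetry,cams,fingers
P=d2r(55)
fingers.gripper_to(0,10)
p,o=legpose(d2r(206),d2r(-20),P,back=.03,z=.2);q=ik(p,o)
q1=q.copy();q1[0]=-1.0
ctrl.set_joints(q1);ctrl.set_joints(q)
p,o=legpose(d2r(206),d2r(-20),P,back=.02)
print(ctrl.move_l(p,.15,o,stop_force=15))
for al in range(212,276,8):
    y=np.interp(al,[208,278],[-20,8])
    p,o=legpose(d2r(al),d2r(y),P);st=ctrl.move_l(p,.08,o,stop_force=20)
    s=telemetry.sense();print(al,st,s['tool_pos'].round(3),p.round(3),s['force'].round(1),round(s['clock'],2))
    if st:break
save(('top','top1'),cams);save(('wrist','wr1'),cams)
```

```text
False
212 False [0.458 0.188 0.022] [0.458 0.188 0.022] [0.1 0.4 0.7] 7.13
220 False [0.468 0.169 0.022] [0.468 0.169 0.022] [-0.4  0.7  0.5] 7.54
228 False [0.48  0.153 0.022] [0.48  0.153 0.022] [ 0.3 -0.5 -0.1] 7.95
236 False [0.494 0.138 0.022] [0.494 0.138 0.022] [0.  0.8 0.2] 8.36
244 False [0.51  0.125 0.022] [0.511 0.125 0.022] [0.2 0.6 0.7] 8.77
252 False [0.529 0.115 0.022] [0.529 0.115 0.022] [-0.   0.2  0. ] 9.18
260 False [0.548 0.108 0.022] [0.549 0.107 0.022] [ 0.2 -0.5  0.3] 9.58
268 False [0.569 0.103 0.022] [0.569 0.103 0.022] [ 0.4 -0.7 -0.7] 10.0
```

View pics/top1.png

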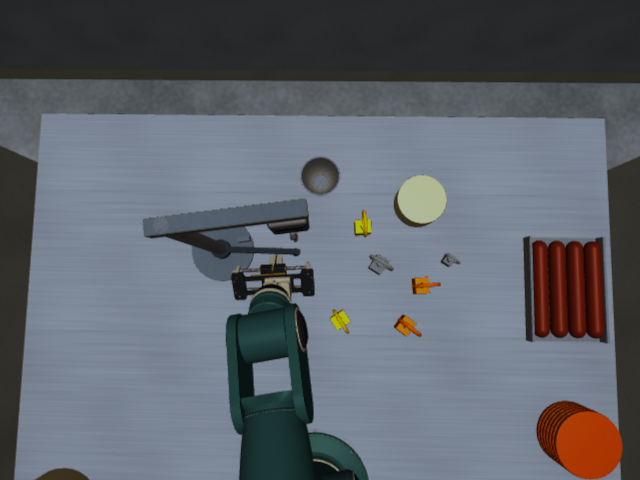

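View pics/wr1.png

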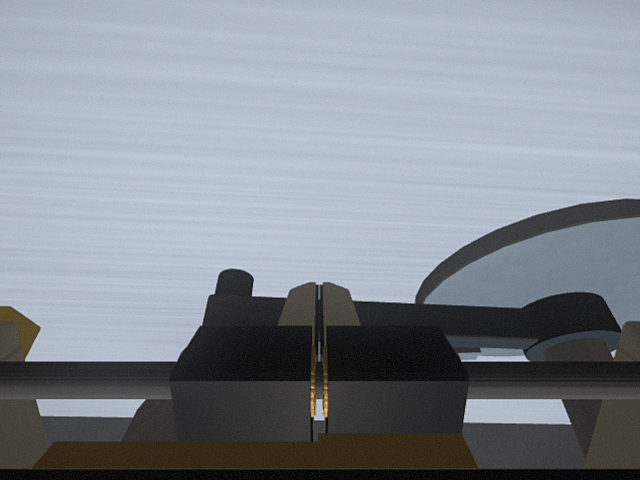

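The leg has swung to near its stop (foot at top (296,252)), and the fingertips are still on it at wrist (320,295). Pushing on to the stop.

Run:
```python
from h import *
from bench import ik,ctrl,telemetry,cams,fingers
P=d2r(55)
for al in (274,278,281,284,287):
    p,o=legpose(d2r(al),d2r(6),P);st=ctrl.move_l(p,.04,o,stop_force=10)
    s=telemetry.sense();print(al,st,s['tool_pos'].round(4),p.round(4),s['force'].round(1),round(s['clock'],2))
    if st or abs(s['force'][0])>5:break
ctrl.pause(.3);print(telemetry.sense()['force'].round(1))
v=save(('top','top2'),cams);save(('wrist','wr2'),cams)
W=v.W;r=np.hypot(*(W[...,:2]-col).transpose(2,0,1))
m=(W[...,2]>.02)&(W[...,2]<.045)&(r>.085)&(r<.21)&(W[...,0]>.57)&(W[...,0]<.65)&(W[...,1]<.17)
q=W[m];print(len(q),cv2.fitLine(q[:,:2].astype(np.float32),cv2.DIST_HUBER,0,.01,.01).ravel(), np.median(q,0))
```

```text
274 False [0.5849 0.1019 0.0219] [0.585  0.1019 0.022 ] [ 0.1 -0.2  0.5] 10.65
278 True [0.5939 0.1021 0.0213] [0.5949 0.1019 0.022 ] [-11.   -0.5   8. ] 10.94
[-9.1 -0.3  6.6]
293 [ 0.10621604 -0.9943431   0.60419124  0.1054035 ] [0.6045463  0.10464783 0.03687872]
```

```bash
python3 -c "
import cv2;a=cv2.imread('pics/top2.png')[180:300,180:340];cv2.imwrite('pics/top2c.png',cv2.resize(a,None,fx=4,fy=4))"
```

```text
(no output)
```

View pics/top2c.png

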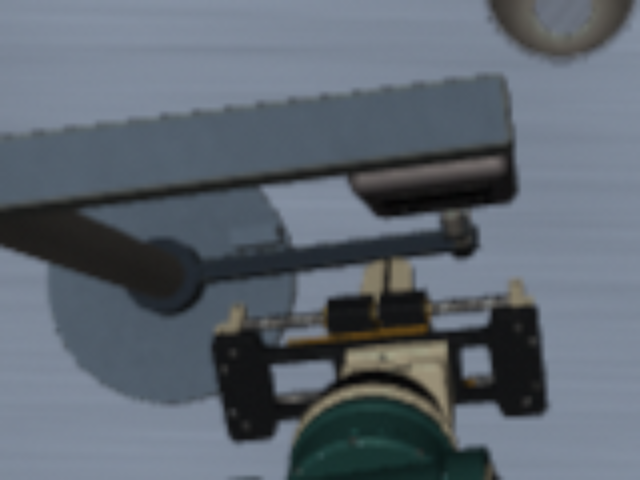

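The stop was met (10 N against about 1.2 N friction, leg along the beam). Now backing off and moving above the large weight.

Run:
```python
from h import *
from bench import ik,ctrl,telemetry,cams,fingers
P=d2r(55)
p,o=legpose(d2r(278),d2r(6),P,back=.055);ctrl.move_l(p,.12,o)
c=np.array([.5543,-.155,.098]);o2=ori(d2r(60),d2r(45));z=o2.as_matrix()[:,2]
h1=p+[-.03,.03,.2]
q1=ik(h1,o);q2=ik(c-z*.09+[0,0,.15],o2.as_rotvec());print(q1,q2)
if q1 is None: h1=p+[0,.05,.15];q1=ik(h1,o);print(q1)
if q1 is not None and q2 is not None:
    ctrl.set_joints(q1)
    q=q1.copy();q[0]=0.1;q[5]=1.0;q[3]=0.2;
    ctrl.set_joints(q);print(telemetry.sense()['tool_pos'])
    ctrl.set_joints(q2)
    fingers.gripper_to(.04)
    v=save(('wrist','wr3'),cams);v=save(('top','top3'),cams);s=telemetry.sense();print(s['tool_pos'],s['clock'])
```

```text
[ 0.2323515  -0.63071844  2.13369934 -0.08510153  1.03317449 -1.42240197] [-0.80482844 -0.1063615   1.65761677  0.76817765  1.78239963  2.95393795]
[0.51470121 0.1290941  0.22585364]
[ 0.52248467 -0.21010976  0.31163441] 17.475
```

View pics/wr3.png

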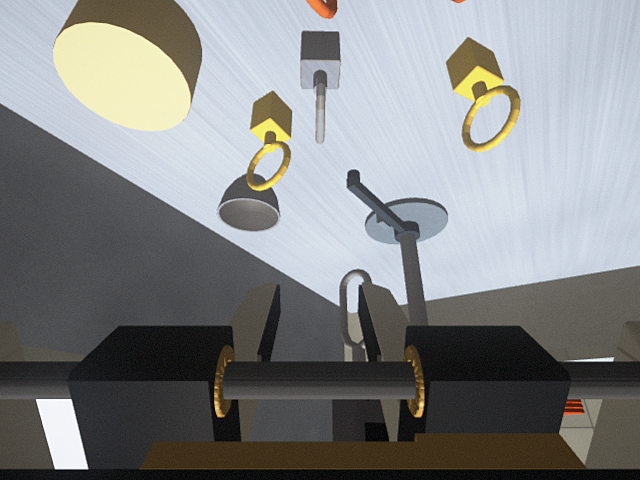

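View pics/top3.png

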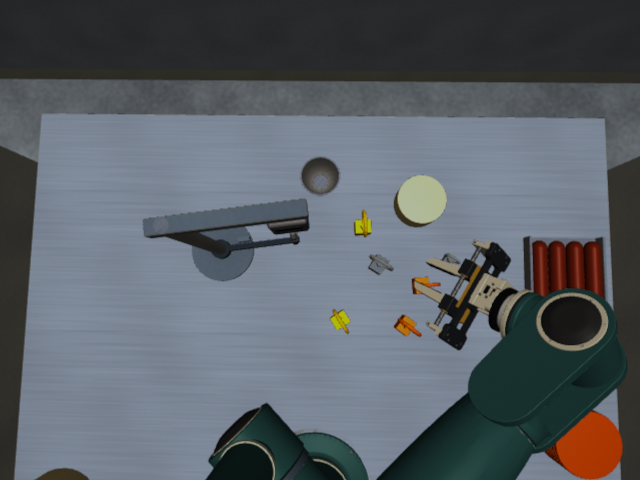

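The wrist view (upside-down) shows the grey weight's ring edge-on at (320,110), centred between the jaws and well aligned. The leg is still out in the top view (foot at (295,239)). I'll refine with the wrist depth.

Run:
```python
from h import *
v=V('pics/wr3.npz');W=v.W
m=(np.hypot(W[...,0]-.5543,W[...,1]+.155)<.06)&(W[...,2]>.072)&(W[...,2]<.145)
q=W[m];print(len(q),cv2.minAreaRect((q[:,:2]*1000).astype(np.float32)),q.max(0),q.min(0))
l=cv2.fitLine(q[:,:2].astype(np.float32),cv2.DIST_HUBER,0,.01,.01).ravel();print(l,np.degrees(np.arctan2(l[1],l[0])))
t=np.array([np.cos(d2r(60)),np.sin(d2r(60))]);n=np.array([-t[1],t[0]])
c=np.array([.5543,-.155]);e=q[:,:2]-c;print('along',np.percentile(e@t,[1,99]),'perp',np.percentile(e@n,[2,50,98]))
m=(np.hypot(W[...,0]-.5543,W[...,1]+.155)<.05)&(W[...,2]>.004)&(W[...,2]<.056)
q=W[m];print('block',cv2.minAreaRect((q[:,:2]*1000).astype(np.float32)))
# hook
m=(np.hypot(W[...,0]-.6165,W[...,1]-.0437)<.06)&(W[...,2]>.16)&(W[...,2]<.3)
q=W[m];print('hook',len(q),cv2.minAreaRect((q[:,:2]*1000).astype(np.float32)),q.min(0),q.max(0))
for f in('top2','top3'):
    w=V(f'pics/{f}.npz').W
    m=(w[...,2]>.18)&(w[...,2]<.3)&(np.hypot(w[...,0]-.6165,w[...,1]-.0437)<.06)
    q=w[m];print(f,len(q),q.mean(0) if len(q) else'')
```

```text
625 ((551.8482666015625, -158.53736877441406), (53.908939361572266, 7.3747711181640625), 59.77893829345703) [ 0.56681201 -0.13465105  0.13011406] [ 0.5361387  -0.18253388  0.08007707]
[ 0.50993276  0.8602143   0.5460751  -0.16868372] 59.340645
along [-0.0309458   0.01874042] perp [-0.00325042  0.00034987  0.00394006]
block ((554.6386108398438, -154.23983764648438), (34.61702346801758, 40.171817779541016), 60.00041961669922)
hook 1007 ((616.9283447265625, 43.44749450683594), (49.23517608642578, 13.32397174835205), 6.795929431915283) [0.59214774 0.03678883 0.17584556] [0.64122153 0.05189794 0.29536343]
top2 65 [0.59617715 0.04179449 0.25420308]
top3 65 [0.59616712 0.04178916 0.25428593]
```

```bash
sed -i 's/^psi=.*/psi=np.radians(7.2)/; s/^col=.*/col=np.array([.589,.2425]);seat=np.array([.6168,.0435,.190])/' h.py
python3 - <<'E'
from h import *
from bench import ik,ctrl,telemetry,cams,fingers
c=np.array([.5548,-.1543,.098]);o=ori(d2r(60),d2r(45));z=o.as_matrix()[:,2];rv=o.as_rotvec()
ctrl.move_l(c-z*.09,.2,rv,stop_force=20)
print(ctrl.move_l(c-z*.022,.08,rv,stop_force=8))
save(('wrist','wr4'),cams)
w=fingers.gripper_to(.0,60);s=telemetry.sense();print(w,s['grip_width'],s['tool_pos'],s['force'].round(1),s['clock'])
v=save(('wrist','wr5'),cams)
E
python3 -c "
import cv2,numpy as np;cv2.imwrite('pics/wr45.png',np.hstack([cv2.resize(cv2.imread('pics/wr%d.png'%i),(400,300)) for i in(4,5)]))"
```

```text
False
False 0.006442825294734768 [ 0.54695807 -0.16772611  0.11356215] [-0.8 -0.2  1.7] 20.075
```

View pics/wr45.png

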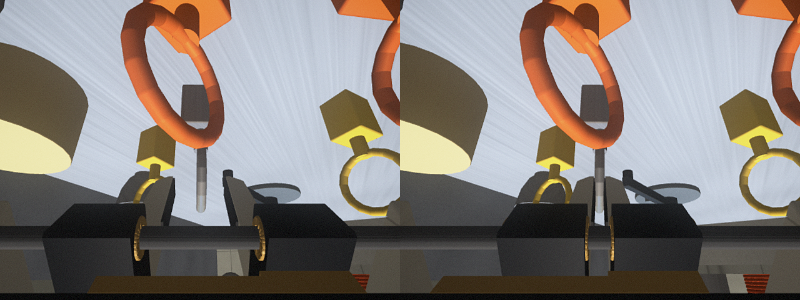

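The ring is gripped between the pads (wrist (200,180) left pane → pinched right pane) at a width of 6.4 mm. Lifting slowly and checking.

```bash
python3 - <<'E'
from h import *
from bench import ik,ctrl,telemetry,cams,fingers
f0=telemetry.sense()['force']
p=telemetry.sense()['tool_pos']
ctrl.move_l(p+[0,0,.03],.05);ctrl.pause(.2);s=telemetry.sense();print((s['force']-f0).round(1),s['grip_width'])
ctrl.move_l(p+[0,0,.165],.12);ctrl.pause(.2);s=telemetry.sense();print((s['force']-f0).round(1),s['grip_width'],s['clock'])
save(('wrist','wr6'),cams);save(('side','si6'),cams)
E
python3 -c "
import cv2,numpy as np;cv2.imwrite('pics/x6.png',np.hstack([cv2.resize(cv2.imread('pics/%s.png'%i),(400,300)) for i in('wr6','si6')]))"
```

```text
[ 2.4  0.5 -7.3] 0.00645786243705449Traceback (most recent call last):
  File "<stdin>", line 6, in <module>
bench.Unreachable: the arm cannot follow that straight line within its joint ranges
[ WARN:0@0.018] global loadsave.cpp:275 findDecoder imread_('pics/wr6.png'): can't open/read file: check file path/integrity
Traceback (most recent call last):
cv2.error: OpenCV(4.12.0) /io/opencv/modules/imgproc/src/resize.cpp:4208: error: (-215:Assertion failed) !ssize.empty() in function 'resize'
```

```bash
python3 - <<'E'
from h import *
from bench import ik,ctrl,telemetry,cams,fingers
c0=np.array([.5548,-.1543,.128])
def P(c,h):
    o=ori(d2r(h),d2r(45));z=o.as_matrix()[:,2];return c-z*.022,o.as_rotvec()
for dz,h in((.06,60),(.06,70),(.10,75),(.10,85),(.14,80),(.14,97.2)):
    q=ik(*P(c0+[0,0,dz],h));print(dz,h,None if q is None else q.round(2))
ctrl.move_l(P(c0+[0,0,.06],70)[0],.08,P(c0+[0,0,.06],70)[1])
ctrl.move_l(P(c0+[0,0,.135],88)[0],.08,P(c0+[0,0,.135],88)[1])
ctrl.pause(.2);s=telemetry.sense();print(s['force'].round(1),s['grip_width'],s['clock'])
save(('wrist','wr6'),cams);save(('side','si6'),cams)
E
python3 -c "
import cv2,numpy as np;cv2.imwrite('pics/x6.png',np.hstack([cv2.resize(cv2.imread('pics/%s.png'%i),(400,300)) for i in('wr6','si6')]))"
```

```text
0.06 60 [-0.72 -0.08  1.81  0.77  1.6   2.89]
0.06 70 [-0.7   0.01  1.72  0.73  1.7   2.78]
0.1 75 [-0.69  0.03  1.64  0.72  1.8   2.76]
0.1 85 [-0.66  0.1   1.56  0.68  1.89  2.65]
0.14 80 [-0.68  0.05  1.55  0.71  1.9   2.75]
0.14 97.2 [-0.62  0.17  1.42  0.63  2.05  2.55]
[-0.4  0.1 -4.6] 0.00611675832449276 23.2667
```

View pics/x6.png

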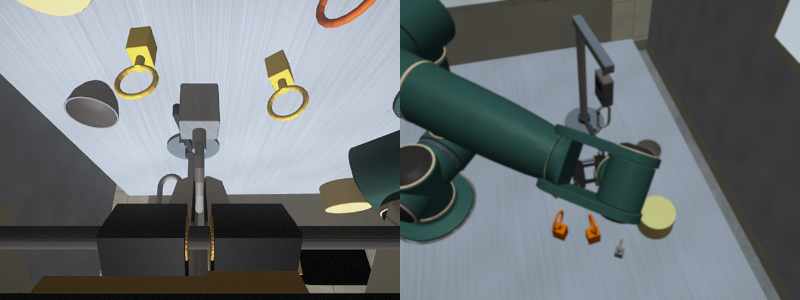

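View pics/wr6.png

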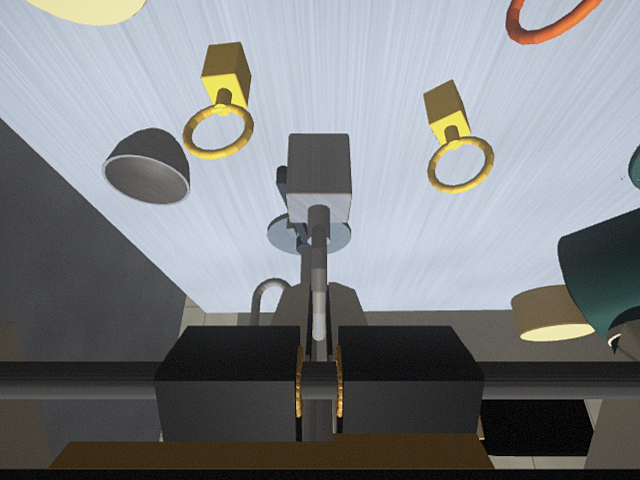

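Run:
```python
from h import *
from bench import telemetry
v=V('pics/wr6.npz');s=telemetry.sense()
c=np.array([.5548,-.1543,.263]);y=np.array([np.cos(d2r(88)),np.sin(d2r(88)),0]);x=np.array([y[1],-y[0],0])
print(s['tool_pos'])
D=v.W-c;a=np.stack([D@x,D@y,D[...,2]],-1)
# expected block: z from -98..-48 , |x|<20,|y|<17
box=(slice(130,225),slice(285,355))
q=a[box].reshape(-1,3);q=q[(np.linalg.norm(q,axis=1)<.14)]
print(len(q),q.min(0).round(4),q.max(0).round(4))
for (r,cc) in((140,300),(140,350),(190,300),(190,350),(165,327),(205,300),(205,345),(250,330),(300,330)):
    print(r,cc,a[r,cc].round(4))
```

```text
[ 0.55412671 -0.16986116  0.27844539]
5690 [-0.0189 -0.0224 -0.0998] [ 0.0213  0.0171 -0.0258]
140 300 [ 0.013  -0.0176 -0.0925]
140 350 [-0.0401  0.1581 -0.2644]
190 300 [ 0.012  -0.017  -0.0529]
190 350 [-0.0178 -0.0177 -0.0523]
165 327 [-0.0043 -0.0178 -0.0714]
205 300 [ 0.0124 -0.0062 -0.0494]
205 345 [-0.0155 -0.006  -0.0495]
250 330 [-0.0216  0.4525 -0.2525]
300 330 [-0.0042 -0.0365  0.0226]
```

The weight hangs upright in the grip (block front face vertical within ~1°, centred within ~1 mm). Going to the pre-insertion pose.

```bash
cat >> h.py <<'E'
def RP(dx,dy,top,pit=45):
    "tcp pose for ring with eye-top bar centre at seat+dx*ex+dy*ey, height top"
    o=ori(psi+np.pi/2,d2r(pit));z=o.as_matrix()[:,2]
    c=seat+(dx-.0005)*ex+dy*ey;c[2]=top-.029
    return c-z*.022,o.as_rotvec()
E
python3 - <<'E'
from h import *
from bench import ik,ctrl,telemetry,cams,fingers
def go(a,f=.12,**k):
    return ctrl.move_l(a[0],f,a[1],**k)
for a in(RP(-.07,-.06,.29),RP(-.07,-.06,.2225),RP(-.07,0,.2225),RP(-.002,0,.2225)):
    q=ik(*a);print(a[0].round(3),None if q is None else q.round(2))
go(RP(-.07,-.06,.27),.15);go(RP(-.07,-.06,.2225));go(RP(-.07,0,.2225),.08,stop_force=15)
ctrl.pause(.3);s=telemetry.sense();print(s['force'].round(1),s['grip_width'],s['clock'],s['tool_pos'])
for n in('wrist','side','top'):save((n,n+'7'),cams)
E
python3 -c "
import cv2,numpy as np
a=cv2.imread('pics/side7.png')[90:270,270:430];
cv2.imwrite('pics/x7.png',np.hstack([cv2.imread('pics/wrist7.png')[150:,150:550],cv2.resize(a,(400,330))]))"
```

```text
[ 0.556 -0.04   0.277] [-0.45  0.04  1.57  0.69  1.93  2.68]
[ 0.556 -0.04   0.209] [-0.45  0.07  1.65  0.67  1.85  2.61]
[0.549 0.019 0.209] [-0.37  0.01  1.71  0.69  1.8   2.68]
[0.616 0.028 0.209] [-0.32  0.14  1.57  0.71  1.77  2.72]
[ 0.  -0.3 -4.9] 0.006622533991417475 26.1333 [0.54886379 0.01895076 0.20897481]
```

View pics/x7.png

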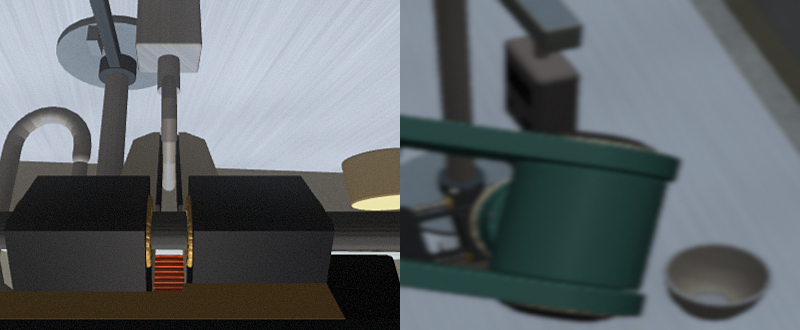

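Run:
```python
from h import *
a=cv2.imread('pics/top7.png')[170:350,200:440];cv2.imwrite('pics/x8.png',cv2.resize(a,None,fx=3,fy=3))
for n in('top7','side7','wrist7'):
    v=V(f'pics/{n}.npz');D=v.W-np.r_[seat[:2],0]
    x=D@ex;y=D@ey;z=v.W[...,2]
    # robot points near the swept scale volume (after +68mm move)
    m=(z>.29)&(z<.5)&(y>-.15)&(y<.1)&(x<-.02)&(x>-.25)
    q=np.stack([x[m],y[m],z[m]],1)
    print(n,len(q), q[np.argsort(-q[:,1])][:8].round(3).tolist())
    m=(np.hypot(x,y)<.06)&(z>.17)&(z<.3)
    print('hook pts',m.sum(), [np.percentile(k[m],[2,98]).round(4).tolist() for k in(x,y,z)] if m.sum() else '')
v=V('pics/wrist7.npz');D=v.W-np.r_[seat[:2]-.07*ex[:2],.1935]
a=np.stack([D@ex,D@ey,D[...,2]],-1)[150:300,200:400].reshape(-1,3)
b=a[(abs(a[:,0])<.04)&(a[:,2]<-.052)&(a[:,2]>-.105)&(abs(a[:,1])<.03)];print('block',len(b),np.percentile(b,[1,50,99],axis=0).round(4).tolist())
```

```text
top7 4589 [[-0.021, 0.027, 0.375], [-0.021, 0.026, 0.362], [-0.022, 0.025, 0.339], [-0.021, 0.025, 0.389], [-0.021, 0.025, 0.377], [-0.021, 0.024, 0.33], [-0.021, 0.024, 0.388], [-0.021, 0.023, 0.376]]
hook pts 82 [[-0.056, 0.0133], [-0.0558, 0.0081], [0.1845, 0.2983]]
side7 947 [[-0.061, -0.054, 0.299], [-0.063, -0.054, 0.294], [-0.076, -0.055, 0.3], [-0.09, -0.056, 0.301], [-0.096, -0.057, 0.301], [-0.082, -0.057, 0.302], [-0.1, -0.057, 0.301], [-0.065, -0.059, 0.303]]
hook pts 6 [[-0.0255, -0.0238], [-0.003, 0.0034], [0.2565, 0.2625]]
wrist7 0 []
hook pts 4610 [[-0.0237, 0.0232], [-0.0022, 0.0042], [0.1789, 0.2707]]
block 2634 [[-0.0185, -0.0192, -0.0836], [0.0011, -0.018, -0.0671], [0.0204, -0.0164, -0.0523]]
```

View pics/x8.png

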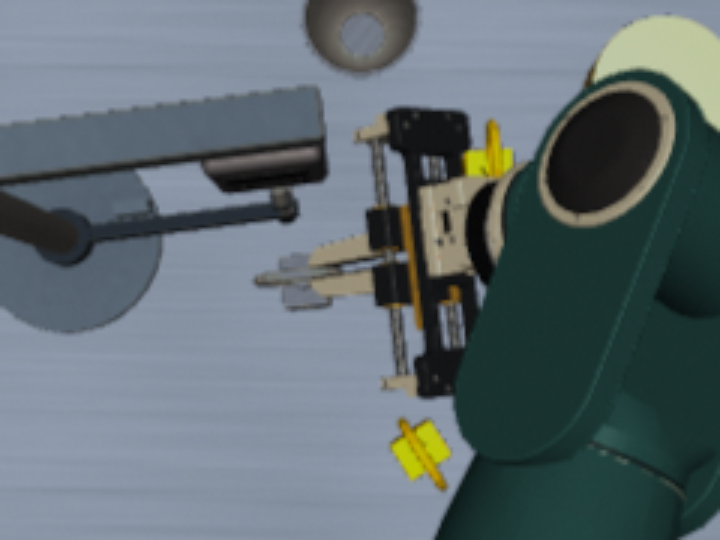

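The clearance from gripper to scale is about 18 mm, and the hook and ring offsets agree within 1 mm. Pushing in through the gate.

```bash
python3 - <<'E'
from h import *
from bench import ik,ctrl,telemetry,cams,fingers
f0=telemetry.sense()['force']
for dx in(-.04,-.03,-.02,-.012,-.006,-.002):
    a=RP(dx,0,.2225);st=ctrl.move_l(a[0],.06 if dx<-.035 else .03,a[1],stop_force=14)
    s=telemetry.sense();print(dx,st,(s['force']-f0).round(1),s['grip_width'].round(4),(s['tool_pos']-a[0]).round(4),round(s['clock'],2))
    if st:break
save(('wrist','wr9'),cams)
E
python3 -c "
import cv2
cv2.imwrite('pics/x9.png',cv2.imread('pics/wr9.png'))"
```

```text
Traceback (most recent call last):
AttributeError: 'float' object has no attribute 'round'
[ WARN:0@0.025] global loadsave.cpp:275 findDecoder imread_('pics/wr9.png'): can't open/read file: check file path/integrity
Traceback (most recent call last):
cv2.error: OpenCV(4.12.0) /io/opencv/modules/imgcodecs/src/loadsave.cpp:1146: error: (-215:Assertion failed) !_img.empty() in function 'imwrite'
```

Run:
```python
from h import *
from bench import ik,ctrl,telemetry,cams,fingers
f0=telemetry.sense()['force']
for dx in(-.03,-.02,-.012,-.006,-.002):
    a=RP(dx,0,.2225);st=ctrl.move_l(a[0],.03,a[1],stop_force=14)
    s=telemetry.sense();print(dx,st,(s['force']-f0).round(1),round(s['grip_width'],4),(s['tool_pos']-a[0]).round(4),round(s['clock'],2))
    if st:break
save(('wrist','wr9'),cams)
```

```text
-0.03 False [-0.4  0.   1.2] 0.0066 [ 0.0001  0.     -0.0001] 27.42
-0.02 False [-2.6 -0.2  1.1] 0.0062 [-0.      0.     -0.0001] 27.9
-0.012 False [-3.2 -1.8  0.8] 0.0067 [ 0.     -0.     -0.0002] 28.32
-0.006 False [-3.  -0.9 -1.3] 0.0064 [-0.0001 -0.0001 -0.0003] 28.67
-0.002 False [-3.7 -1.1 -2.1] 0.0065 [-0.0001 -0.0001 -0.0003] 28.95
```

View pics/wr9.png

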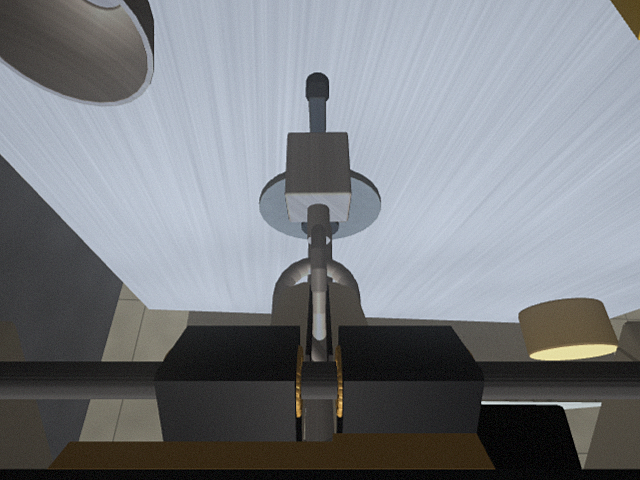

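The gate gives ~3 N. The ring is inside the hook, with the hook's bend centred around it at (318,265). Lowering on to the seat.

```bash
python3 - <<'E'
from h import *
from bench import ik,ctrl,telemetry,cams,fingers
for dx,t in((-.001,.215),(0,.206),(0,.198),(0,.193),(0,.1905),(0,.189)):
    a=RP(dx,0,t);st=ctrl.move_l(a[0],.03,a[1],stop_force=6)
    s=telemetry.sense();print(t,st,s['force'].round(1),round(s['grip_width'],4),(s['tool_pos']-a[0]).round(4),round(s['clock'],2))
    if st:break
save(('wrist','wr10'),cams);save(('side','si10'),cams)
E
python3 -c "
import cv2,numpy as np
a=cv2.imread('pics/si10.png')[90:270,270:430];
cv2.imwrite('pics/x10.png',np.hstack([cv2.imread('pics/wr10.png')[100:430,120:520],cv2.resize(a,(370,330))]))"
```

```text
0.215 False [ -1.1  -0.2 -11.3] 0.0064 [ 0.     -0.0001 -0.0007] 29.4
0.206 False [-0.2  0.5 -4.6] 0.0067 [0.0001 0.0001 0.0001] 29.85
0.198 False [ 0.7 -0.7 -4.9] 0.0066 [-0.0001  0.     -0.0002] 30.27
0.193 False [ 0.2  0.2 -5.2] 0.0066 [-0.0001  0.     -0.0003] 30.58
0.1905 False [ 0.9  0.1 -3.1] 0.006 [0.0001 0.     0.0001] 30.83
0.189 False [0.3 0.1 3.7] 0.0063 [0.0002 0.0001 0.0007] 31.08
```

View pics/x10.png

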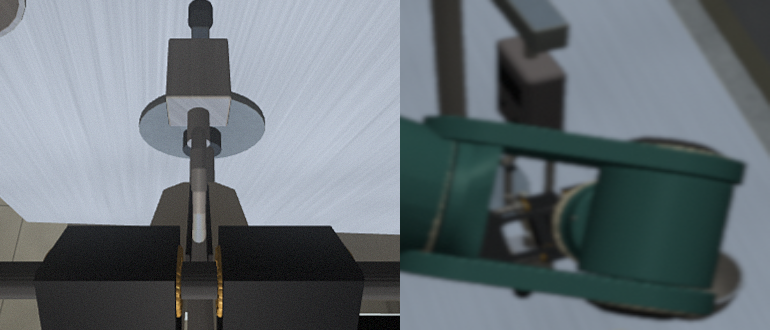

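The force sign flipped, so the hook carries the weight now. Easing up to near-zero load, then releasing and retracting along the tool axis.

Run:
```python
from h import *
from bench import ik,ctrl,telemetry,cams,fingers
a=RP(0,0,.1897);ctrl.move_l(a[0],.02,a[1]);print(telemetry.sense()['force'].round(1))
fingers.gripper_to(.03,5);ctrl.pause(.3)
v=save(('wrist','wr11'),cams)
s=telemetry.sense();print(s['force'].round(1),s['clock'],s['grip_width'])
z=R.from_rotvec(a[1]).as_matrix()[:,2]
print(ctrl.move_l(a[0]-z*.1,.06,a[1],stop_force=6))
ctrl.pause(.5)
for n in('wrist','side','top'):save((n,n+'12'),cams)
print(telemetry.sense()['clock'],telemetry.sense()['force'].round(1))
```

```text
[0.5 0.3 3.7]
[ 0.8  0.1 -0.3] 32.3917 0.029776218254256297
False
34.8583 [-0.2 -0.5  0.3]
```

View pics/wr11.png

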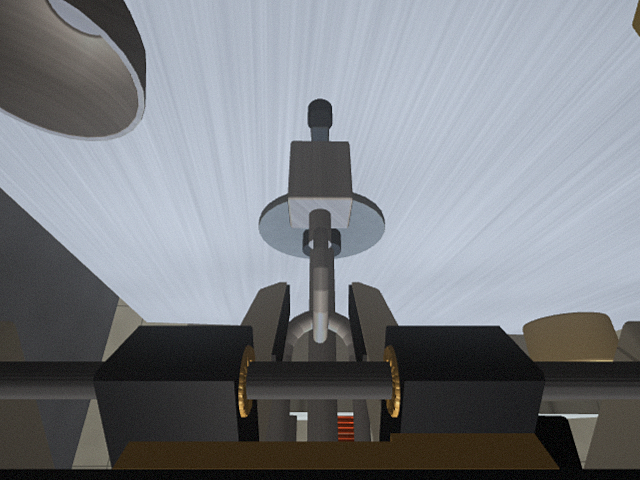

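View pics/wrist12.png

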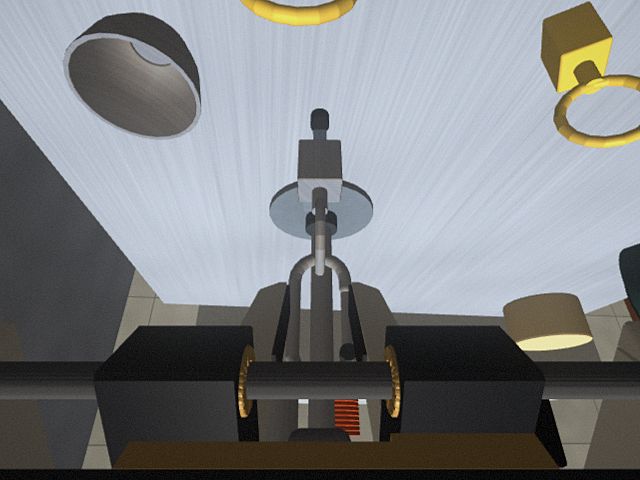

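The weight hangs in the hook (ring top at (320,265)), with the gate in line with the nose at (347,320). Backing further off and checking stillness, gate, leg and bystanders.

```bash
python3 - <<'E'
from h import *
from bench import ik,ctrl,telemetry,cams,fingers
s=telemetry.sense();z=R.from_rotvec(s['tcp_rot']).as_matrix()[:,2]
try: ctrl.move_l(s['tool_pos']-z*.05-ey*.05,.1)
except Exception as e:
    print(e);ctrl.move_l(s['tool_pos']-ey*.06,.1)
ctrl.pause(.5)
V_={}
for k in(13,14):
    v=save(('wrist',f'wr{k}'),cams)
    D=v.W-np.r_[seat[:2],0];x=D@ex;y=D@ey;zz=v.W[...,2]
    m=(abs(x)<.03)&(abs(y)<.03)&(zz>.055)&(zz<.108)
    print('block',m.sum(),[np.percentile(q[m],[1,50,99]).round(4).tolist() for q in(x,y,zz)])
    m=(abs(x)<.03)&(abs(y)<.04)&(zz>.18)&(zz<.2)&(abs(x)<.008);print('ringtop z',zz[m].max() if m.any() else None)
    # gate side
    for lo,hi in((.213,.23),(.23,.245),(.245,.255)):
        m=(x<.0)&(x>-.035)&(abs(y)<.012)&(zz>lo)&(zz<hi);print('gate',lo,m.sum(),np.percentile(x[m],[5,50,95]).round(4) if m.any() else '')
    ctrl.pause(.8)
t=save(('top','top14'),cams);t0=V('pics/top0.npz')
for n,b in(('small',(slice(245,275),slice(435,470))),('cheese',(slice(165,235),slice(390,455))),('bowl',(slice(150,200),slice(295,345)))):
    print(n,'mean abs diff',np.abs(t.p[b].astype(int)-t0.p[b]).mean().round(1))
W=t.W;r=np.hypot(*(W[...,:2]-col).transpose(2,0,1));m=(W[...,2]>.02)&(W[...,2]<.045)&(r>.085)&(r<.21)&(W[...,0]>.57)&(W[...,0]<.65)&(W[...,1]<.17)
l=cv2.fitLine(W[m][:,:2].astype(np.float32),cv2.DIST_HUBER,0,.01,.01).ravel();print('leg',l,telemetry.sense()['clock'])
E
python3 -c "
import cv2,numpy as np
cv2.imwrite('pics/x14.png',np.hstack([cv2.imread('pics/wr14.png')[80:,150:550],cv2.resize(cv2.imread('pics/top14.png')[130:330,200:480],(400,400))]))"
```

```text
block 1042 [[-0.0191, 0.0004, 0.02], [-0.0144, -0.0124, -0.0103], [0.0618, 0.0859, 0.1076]]
ringtop z 0.19247340062673374
gate 0.213 129 [-0.023  -0.0191 -0.0159]
gate 0.23 116 [-0.0233 -0.0194 -0.0157]
gate 0.245 84 [-0.0237 -0.0198 -0.0152]
block 1037 [[-0.0191, 0.0004, 0.0199], [-0.0144, -0.0124, -0.0104], [0.0621, 0.0859, 0.1074]]
ringtop z 0.1929611718261049
gate 0.213 127 [-0.023  -0.0196 -0.0159]
gate 0.23 117 [-0.0228 -0.0194 -0.0157]
gate 0.245 82 [-0.0236 -0.0198 -0.0151]
small mean abs diff 77.4
cheese mean abs diff 60.7
bowl mean abs diff 22.1
leg [ 0.13464259 -0.99089426  0.6053761   0.11323776] 38.1833
```

View pics/x14.png

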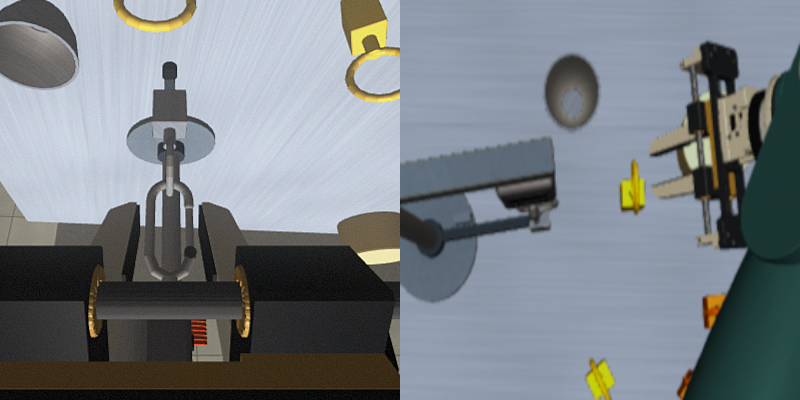

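Run:
```python
from h import *
from bench import telemetry,cams
for k in (13,14):
    v=V(f'pics/wr{k}.npz');D=v.W-np.r_[seat[:2],0];x=D@ex;y=D@ey;z=v.W[...,2]
    m=(abs(x)<.017)&(y<-.005)&(y>-.03)&(z>.066)&(z<.104)
    print('tilt deg',np.degrees(np.polyfit(z[m],y[m],1)[0]).round(2),m.sum())
s=save(('side','si15'),cams);a=V('pics/side0.npz')
for nm,c,zr in(('cheese',(.712,-.257),(.068,.085)),('small',(.566,-.331),(.008,.095)),('bowl',(.783,-.005),(.06,.08))):
    for w in(a,s):
        m=(np.hypot(w.W[...,0]-c[0],w.W[...,1]-c[1])<.08)&(w.W[...,2]>zr[0])&(w.W[...,2]<zr[1])
        print(nm,m.sum(),w.W[m].mean(0).round(4) if m.any() else '')
print(telemetry.sense()['tool_pos'],telemetry.sense()['force'].round(1))
```

```text
tilt deg -2.22 737
tilt deg -2.27 734
cheese 2624 [ 0.7134 -0.2572  0.0756]
cheese 2619 [ 0.7134 -0.2573  0.0756]
small 391 [ 0.5544 -0.3177  0.0408]
small 388 [ 0.5542 -0.3172  0.0411]
bowl 422 [ 0.7741 -0.0008  0.0676]
bowl 0 
[ 0.63781595 -0.12682116  0.28229997] [0.5 0.1 0.6]
```

View pics/si15.png

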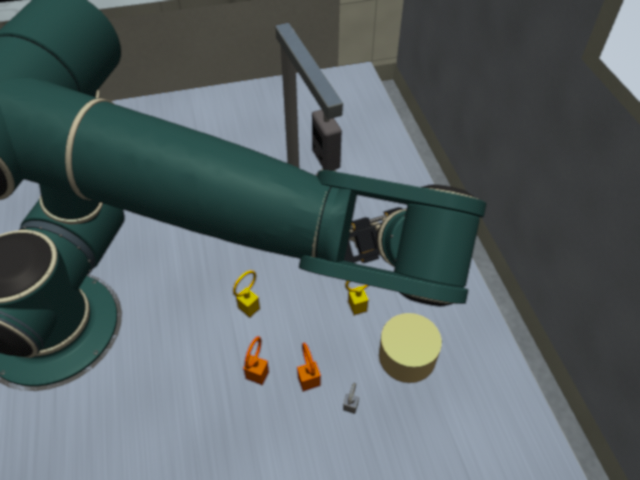

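The cheese at (410,345) and small weight at (350,402) are unmoved. The bowl, hidden here, shows in the top view at its old place. The weight is still, tilted about 2°. Handing in.

```bash
python3 -c "
from bench import job,telemetry
print(job.hand_in(),telemetry.sense()['clock'])"
```

```text
the job is handed in; nothing more can be done
the job is handed in; nothing more can be done
```

The larger steel weight is hanging in the snap hook with the gate shut and the prop leg out at its stop. I handed the job in after about 38 s. The interface gave no verdict, so the result rests on my own checks.

- **Leg:** I pushed it with closed fingertips until about 11 N of resistance built up (friction is about 1.2 N). In the last top view it lies at 7.7° yaw, and the beam is at about 7.9°.
- **Weight:** I gripped the ring at 45°, pushed it in past the gate (about 3 N on the wrist), lowered it on to the seat, released it and backed off.
- **Last checks:**
  - The weight stayed still, with identical readings in two pictures about 0.9 s apart, and tilted about 2°.
  - The gate pin was upright at -19.5 mm against the nominal -20 mm, so it is shut.
  - Cheese and small weight were within 1 mm of their start positions.
  - The robot was clear, with tool forces near zero.

**Weaker checks:**
- My picture-difference check in the top view failed for the cheese and small weight because the arm covered them. I used side-view depth for those instead.
- The side view could not see the bowl, so I judged it by eye only from the final top view, where it looks to be in its old place. The picture difference there was 22 grey levels, not zero; I did not look into why.
- I did not measure the gate angle as it was pushed. The force and the picture are the only evidence that it opened far enough.

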